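# Knock the disc-cutter punch down, then draw it and hold it level

## Robot

A 6-joint arm with a two-finger parallel gripper is mounted at the origin on the work surface. World frame = base frame: x ahead of the robot, y to its left, z up, the work surface at z = 0. Lengths are in m, angles in rad, forces in N, time in s.
With the tool pointing down it reaches from about 0.35 to 1 m from the base axis. Payload 7.1 kg.
Tool frame: the origin (TCP) lies midway between the tips of the shut fingers; the grasp point (between the pads) lies robot.tcp_to_grasp behind it (robot.tcp_to_grasp is the distance from the TCP to the grasp point, in m); z points along the fingers, y is the direction in which the jaws open and shut (so a half turn about z gives the same grasp; the last joint's range is limited). The gripper opens to 85 mm and grips with 20 to 120 N. Pads are 22 mm wide; open, the fingers measure 114 mm over their backs; the gripper's body (76 mm by 85 mm) begins 54 mm behind the grasp point. The pads swing forward as they close: fully open they stand 13 mm farther back than shut.
Start: joints at [-0.019, 0.423, 1.63, -0, 1.089, -0.019], TCP at [0.625, 0, 0.231] pointing down, gripper open.
Joint ranges: [-3, 3], [-0.9, 2.11], [0.09, 2.58], [-1.31, 4.45], [0.11, 2.69], [-2.54, 2.54]. Speed limits (rad/s): [2.39, 2.39, 3.01, 3.14, 3.14, 3.14].

## Interface

Orientations are given as a unit quaternion [w, x, y, z].
In Python, from station import robot gives the robot as it stands.
- The arm moves only by the shell command python3 -m inch 'ROWS'. ROWS is JSON, a list that holds one entry, the list of rows, each a list of 7 numbers: the closure, from 0 (fully open) to 1 (shut), then the shift along the tool's x, y, z as a fraction of full scale, then the turn, a rotation vector about the tool's x, y, z as a fraction of full scale. In form: [[[jaw, x, y, z, ax, ay, az], ...]]. A call has 1 to 12 rows; each row shifts and turns the commanded pose from where the row before left it, along the tool's axes as they then stand; what a row does not reach is not made up. Full scale, the value 1, is 0.04 m for a shift and 0.15 rad for a turn. A row lasts 1/10 s, in which the tool goes at most 50 mm and 8.59 degrees, less where a joint would pass 70% of its speed; a pose out of reach is approached as far as the arm can. A call with a number of a shift or a turn outside -1 to 1 is refused whole. A call with a gripper value outside its range is refused whole. The fingers move at their own pace and stop on an object; the grip force is fixed at half the most. Time passes only in rows, so rows that do not move let the fingers close. It gives the time, the measured TCP pose, the force and the opening at its end, in the units of the state.
- robot.read_state(): the state, without advancing time (a new reading comes with each control period).
- robot.snapshot(name): name is "scene" or "side" or "wrist"; returns (picture, depth): 420x560x3 uint8, red, green, blue; 420x560 float32, m along the optical axis (not along the pixel's ray), 0 where there is no reading.
- robot.camera_info(name): a dict with "fov_y" (degrees; the focal length in pixels is half the picture's height over the tangent of half this angle, whatever the lens; pixels are square), "cx", "cy" (the principal point, pixels), "extrinsics" (4x4, takes a point from world to camera coordinates). Camera axes: x right, y down, z forward; pixel columns grow to the right and rows downward; lengths in m; the calibration is good to about 2 mm. A picture is of the moment at which its call begins: read the wrist's pose just before it. camera_info takes no time and is no camera call; for the wrist camera it gives the pose at the moment of the call.
- robot.job_done(): hands the job in, once; it reports no verdict.
Trained networks look in the newest picture that a camera, given by its name, has taken for a name from the list of things; names that differ only in an ending like _2 or _b are one class to them, and where a whole thing is asked for, a point or a joint stands for the part that bears it (a point fixed in the world has none). Each returns a list of dicts, best first, with "confidence" (0 to 1); they miss things now and then, are a little off and sometimes report something else, mostly with a low value. They report only what shows in the picture. A call takes as long as a camera call.
- robot.cut_out(query, camera): "region" (420x560 bool, what is visible of it) and "extent" ([centre column, centre row, width, height] in pixels, round what is visible of it).
- robot.tip_of(query, camera): "xy" ([column, row] in pixels: a listed point, or the origin of a listed thing).
The state is a dict: "time": time; "qpos": joint angles; "qvel": joint speeds; "joint_torque": joint torques, N m; "tool_pos": TCP position; "tcp_rot": TCP orientation; "force": force on the tool from outside, world axes, zero at the start; "wrist_torque": the same for the moment, N m; "opening": finger opening in m.
Only numpy, scipy, OpenCV 4.12 (cv2) and the standard library are available. Lean on these libraries where they do the work, as an engineer would, in place of code of your own. Each camera call takes 0.05 s, during which the arm holds its last target. There are 200 camera calls.

## Task

At the jeweller's bench, pick up the brass mallet and use it to knock the tall stout punch in the disc cutter all the way down against its spring, then put the mallet back down on the bench and let go of it. Then draw that punch out of the cutter, turn it so that it lies level (its length horizontal, pointing any way) for its cutting face to be looked over, and finish while still holding it there in the gripper, steady, with the whole punch at least 20 cm above the bench. Leave the slim punch and everything else where it is.

Things in the scene. Friction and masses are not known exactly. Their poses are not given: they have to be found in the camera images.
- mallet: brass mallet, about 0.45 kg. Head: brass cylinder 36 mm diameter, 60 mm tall, standing stably on a flat face on the bench; handle: level wooden bar 16 mm wide, 20 mm tall, out of the middle of the head's side, its end 188 mm from the head's axis. Origin: centre of the head (30 mm above the bench), z up along the head's axis, handle towards -x.
- mallet_grip (a point): point in the middle of the mallet's handle, 50 mm from the head's axis (mallet -x), at the height of the head's centre; a good place to grip across the handle
- cutter: disc cutter: fixed steel block 70 x 160 x 45 mm (x, y, z). Origin: centre of its underside, z up. Two 19.5 mm upright guide holes at y = -40 and +40 mm; in each a sprung pad, its top 15 mm above the bench, carries a punch. A pad goes 8 mm down, then stops, and springs back. Pushing on the stout punch, it starts to move at about 3 N and is fully down at about 13 N.
- punch: tall stout steel punch, about 0.3 kg, 105 mm long, upright in either hole. Origin: centre of its cutting face (lower end); z runs up its length. Lowest 40 mm are 18 mm in diameter, the rest 24 mm. At rest its foot is 15 mm and its top 120 mm above the bench, 30 mm of it in the hole; the 24 mm part starts 10 mm above the block. Loose: it slides straight up and out.
- punch_top (a point): centre of the stout punch's flat top, the end to strike
- slim_punch: bystander: shorter slim steel punch, 75 mm long, 14 mm diameter above its 18 mm shank, upright in the other hole, top 90 mm above the bench. Leave it in. Origin: its lower end.
- dish: bystander: small steel bowl, 64 mm across, 20 mm tall, origin under its centre
- jar: bystander: clear jar with a white cap, 84 mm diameter, 110 mm tall, origin under its centre
- cup: bystander: aluminium cup of small tools, 70 mm diameter, 131 mm tall over the tools, origin under its centre
- ring: bystander: brass ring, 24 mm across, 10 mm tall, lying on the round wooden board (170 mm across, 22 mm thick); origin under its centre
- tweezers: bystander: tweezers with dark wooden grips, about 160 mm long, 8 mm thick, lying along their x; origin near the middle of their length
- file: bystander: flat file with a wooden handle, 240 mm long along x, 14 mm thick; origin where handle and blade meet

How it is judged:
By the outcome, as a careful person would: the job done as asked, in the order asked, and still so for the second after the job is handed in, while the arm keeps its last pose, push and grip.
It also fails if it takes over 61 s, if anything falls off the work surface, if the arm or the gripper's body presses on something with over 40 N, if the wrist force passes 120 N, or if a joint passes its speed limit or range.

## Working session

There is one attempt and no reset: what is moved stays moved. The work goes in short steps, Python scripts to look and compute and a shell command to move; the robot and the scene stay as the last step left them, time stands still between calls to the robot, and variables do not carry over. Pictures are saved under pics/ and viewed, about 8 in all and at most 12, crops included, and the job is handed in when it is done.

```bash
ls; mkdir -p pics; cat > h.py <<'E'
import numpy as np, cv2
from station import robot
from scipy.spatial.transform import Rotation as R
def K(c,shape=(420,560)):
    i=robot.camera_info(c); f=shape[0]/2/np.tan(np.radians(i["fov_y"])/2)
    return f,i["cx"],i["cy"],np.array(i["extrinsics"])
def cloud(c,d,k=None):
    f,cx,cy,E=k or K(c); v,u=np.mgrid[:d.shape[0],:d.shape[1]]
    P=np.stack([(u-cx)*d/f,(v-cy)*d/f,d],-1); return (P-E[:3,3])@E[:3,:3]
def atz(c,uv,z,k=None):
    f,cx,cy,E=k or K(c); r=E[:3,:3].T@np.array([(uv[0]-cx)/f,(uv[1]-cy)/f,1]); o=-E[:3,:3].T@E[:3,3]
    return o+r*(z-o[2])/r[2]
def snap(c,n=None):
    k=K(c); p,d=robot.snapshot(c)
    if n: cv2.imwrite(f"pics/{n}.png",p[:,:,::-1])
    return p,d,cloud(c,d,k),k
E
cat > a.py <<'E'
from h import *
print(robot.tcp_to_grasp, robot.read_state())
for c in("scene","side"):
    p,d,P,k=snap(c,c)
    print(c,"cam",-k[3][:3,:3].T@k[3][:3,3])
    for q in("mallet","cutter","punch","slim_punch"):
        for r in robot.cut_out(q,c)[:2]:
            pts=P[r["region"]&(d>0)]
            print(q,round(r["confidence"],2),np.round(r["extent"]),np.round(np.percentile(pts,[2,50,98],axis=0),3).tolist() if len(pts) else 0)
    for q,z in(("mallet",.03),("mallet_grip",.03),("punch_top",.12),("cutter",0),("slim_punch",.015)):
        for r in robot.tip_of(q,c)[:2]: print(q,round(r["confidence"],2),np.round(r["xy"]),np.round(atz(c,r["xy"],z,k),3))
a=cv2.imread("pics/scene.png");b=cv2.imread("pics/side.png")
E
python3 a.py
```

```text
pics
0.0187 {'time': 0.0, 'qpos': array([-1.90003846e-02,  4.23857644e-01,  1.63067982e+00,  1.60159867e-05,
        1.08862007e+00, -1.89945428e-02]), 'qvel': array([-0.00096463, -0.00151342, -0.0006963 ,  0.00047089,  0.00080286,
       -0.00070376]), 'joint_torque': array([ 6.87376578e-04, -5.57382560e+01, -2.81743366e+01,  7.52266601e-05,
        7.21184188e-03,  1.02962622e-05]), 'tool_pos': array([6.24452412e-01, 4.01563159e-05, 2.30539205e-01]), 'tcp_rot': array([-5.68597606e-04,  7.07111260e-01,  7.07101870e-01, -5.37549565e-04]), 'force': array([-0.13795735, -0.10307861, -0.36137472]), 'wrist_torque': array([-0.0446679 , -0.02471944,  0.03028512]), 'opening': 0.08545916064483638}
scene cam [ 1.53593564 -0.26272839  1.1084902 ]
mallet 0.66 [232. 209.  23.  57.] [[0.379, -0.204, 0.004], [0.533, -0.176, 0.038], [0.563, -0.123, 0.062]]
cutter 0.6 [354. 211.  69.  40.] [[0.526, 0.079, -0.002], [0.583, 0.154, 0.041], [0.6, 0.236, 0.048]]
punch 0.5 [346. 199.  12.  24.] [[0.55, 0.107, 0.043], [0.57, 0.116, 0.091], [0.576, 0.13, 0.121]]
slim_punch 0.46 [368. 201.   5.   8.] [[0.562,
[... 284 characters left out ...]
 0.161 0.   ]
slim_punch 0.51 [366. 213.] [0.566 0.191 0.015]
side cam [0.09388435 0.66817945 0.83436875]
mallet 0.84 [364. 221.  54.  61.] [[0.373, -0.197, -0.002], [0.48, -0.159, 0.036], [0.556, -0.112, 0.06]]
cutter 0.96 [253. 282.  68.  64.] [[0.526, 0.09, 0.0], [0.546, 0.183, 0.043], [0.596, 0.244, 0.047]]
punch 0.69 [266. 250.  12.  28.] [[0.551, 0.115, 0.048], [0.558, 0.13, 0.097], [0.57, 0.136, 0.12]]
mallet 0.84 [342. 202.] [ 0.545 -0.181  0.03 ]
mallet_grip 0.78 [356. 213.] [ 0.493 -0.168  0.03 ]
punch_top 0.5 [266. 241.] [0.555 0.128 0.12 ]
cutter 0.59 [256. 284.] [0.565 0.159 0.   ]
slim_punch 0.72 [243. 293.] [0.561 0.207 0.015]
slim_punch 0.68 [282. 213.] [ 0.657 -0.062  0.015]
```

View pics/scene.png

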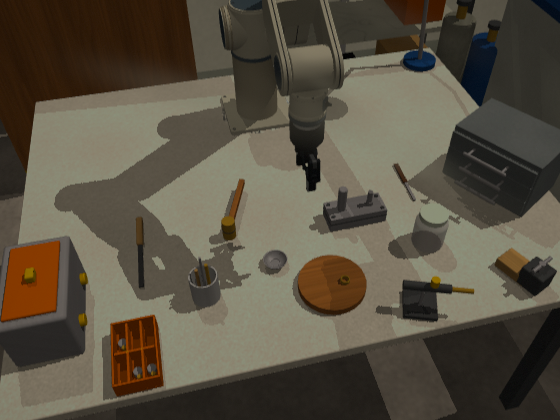

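View pics/side.png

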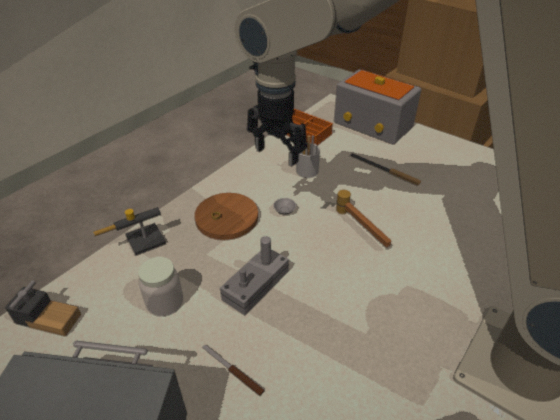

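The scene picture shows the mallet at about (228,228), with its handle going up to (240,182). The cutter is at (354,211), with the stout punch at (342,199) and the slim one at (369,197). The side view agrees. The path is clear, so I'll go above the mallet grip.

```bash
python3 -m inch '[[[0,-0.83,-0.62,0,0,0,0],[0,-0.83,-0.62,0,0,0,0],[0,-0.83,-0.62,0,0,0,0],[0,-0.83,-0.62,0,0,0,0],[0,-0.83,-0.62,0,0,0,0],[0,0,0,0,0,0,-1],[0,0,0,0,0,0,-1],[0,0,0,0,0,0,-1],[0,0,0,0,0,0,-1],[0,0,0,0,0,0,-1],[0,0,0,0,0,0,-1],[0,0,0,0,0,0,-1]]]'
cat > b.py <<'E'
from h import *
s=robot.read_state(); M=R.from_quat(s["tcp_rot"],scalar_first=True).as_matrix()
print(s["time"],s["tool_pos"],M.round(3).tolist(),s["qpos"].round(2))
p,d,P,k=snap("wrist","w1")
for r in robot.cut_out("mallet","wrist")[:1]:
    m=r["region"]&(d>0); pts=P[m]; print(r["confidence"],r["extent"],np.percentile(pts,[2,50,98],axis=0).round(3).tolist())
    top=pts[(pts[:,2]>.052)&(pts[:,2]<.07)]; print("head",len(top),(top.min(0)+top.max(0))/2)
    h=pts[(pts[:,2]>.034)&(pts[:,2]<.045)]
    if len(h)>20:
        (vx,vy,x0,y0)=cv2.fitLine(h[:,:2].astype(np.float32),cv2.DIST_HUBER,0,.01,.01).ravel(); print("handle",len(h),vx,vy,x0,y0,np.degrees(np.arctan2(vy,vx)),h[:,2].mean())
for q in("mallet","mallet_grip"):
    for r in robot.tip_of(q,"wrist")[:2]: print(q,r["confidence"],r["xy"],atz("wrist",r["xy"],.03,k).round(3))
E
python3 b.py
```

```text
time: 2.2
tool_pos: [0.5011, -0.166, 0.2314]
tcp_rot: [0.0, 0.254, 0.967, -0.0]
force: [0.8, 0.2, 0.4]
opening: 0.0852
2.2 [ 0.50105618 -0.16602459  0.23142603] [[-0.87, 0.492, 0.0], [0.492, 0.87, -0.0], [-0.0, 0.0, -1.0]] [-0.34  0.28  1.84 -0.    1.02 -1.4 ]
0.97 [275.4, 147.3, 51.1, 205.8] [[0.373, -0.201, 0.0], [0.473, -0.161, 0.04], [0.557, -0.119, 0.061]]
head 855 [ 0.54387594 -0.18850998  0.05726635]
handle 2662 0.9317208 -0.36317536 0.44522443 -0.14966421 -21.295336 0.03992849512377247
mallet 0.83 [284.9, 220.6] [ 0.542 -0.187  0.03 ]
mallet_grip 0.56 [277.8, 181.3] [ 0.498 -0.171  0.03 ]
```

View pics/w1.png

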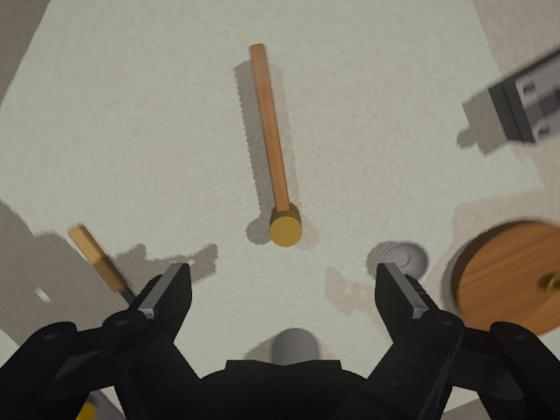

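The wrist picture shows the mallet head at (285,225) and its handle running up to (258,47), with nothing near the fingers. I'll turn the last 8°, descend and close.

```bash
python3 -m inch '[[[0,0,0,0,0,0,-0.95],[0,-0.05,-0.13,0.9,0,0,0],[0,0,0,0.95,0,0,0],[0,0,0,0.95,0,0,0],[0,0,0,0.95,0,0,0],[0,0,0,0.95,0,0,0],[0,0,0,0.8,0,0,0],[0,0,0,0,0,0,0],[0,0,0,0,0,0,0]]]'; python3 -m inch '[[[1,0,0,0,0,0,0],[1,0,0,0,0,0,0],[1,0,0,0,0,0,0],[1,0,0,0,0,0,0],[1,0,0,0,0,0,0],[1,0,0,0,0,0,0],[1,0,0,0,0,0,0],[1,0,0,0,0,0,0]]]'
```

```text
time: 3.3
tool_pos: [0.5009, -0.1715, 0.0114]
tcp_rot: [-0.001, 0.189, 0.982, 0.0]
force: [1.2, 0.1, 0.4]
opening: 0.0857
time: 4.1
tool_pos: [0.5013, -0.1716, 0.012]
tcp_rot: [0.0, 0.188, 0.982, -0.0]
force: [-1.7, 0.7, 7.3]
opening: 0.015
```

```bash
python3 -m inch '[[[1,0,0,-0.5,0,0,0],[1,0,0,-1,0,0,0],[1,0,0,-1,0,0,0],[1,0,0,-1,0,0,0],[1,0.3,0.7,-1,0,0,0],[1,0.6,0.9,-0.5,0,0,0],[1,0.6,0.95,0,0,0,0],[1,0.6,0.95,0,0,0,0],[1,0.6,0.95,0,0,0,0],[1,0.6,0.95,0,0,0,0],[1,0.6,0.95,0,0,0,0],[1,0.5,1,0,0,0,0]]]'
cat > c.py <<'E'
from h import *
import sys
s=robot.read_state(); M=R.from_quat(s["tcp_rot"],scalar_first=True).as_matrix()
print(s["time"],s["tool_pos"],M.round(3).tolist(),s["force"],s["wrist_torque"],s["opening"])
p,d,P,k=snap("wrist",sys.argv[1])
for q in ("punch","slim_punch","cutter"):
  for r in robot.cut_out(q,"wrist")[:2]:
    pts=P[r["region"]&(d>0)]
    print(q,round(r["confidence"],2),np.round(r["extent"]),np.percentile(pts,[2,50,98],axis=0).round(3).tolist())
    if q=="punch":
        t=pts[(pts[:,2]>.112)&(pts[:,2]<.128)]
        if len(t): print("top",len(t),(np.percentile(t,1,axis=0)+np.percentile(t,99,axis=0))/2)
for r in robot.tip_of("punch_top","wrist")[:2]: print("ptop",r["confidence"],r["xy"],atz("wrist",r["xy"],.12,k).round(4))
for r in robot.cut_out("mallet","wrist")[:1]:
    pts=P[r["region"]&(d>0)]; print("mal",r["confidence"],np.percentile((pts-s["tool_pos"])@M,[2,50,98],axis=0).round(3).tolist())
    q=(pts-s["tool_pos"])@M; z=q[:,2].min(); t=q[q[:,0]<-.02]; z=np.percentile(t[:,2],5); t=t[t[:,2]<z+.006]; print("headtop(tool)",len(t),(np.percentile(t,1,axis=0)+np.percentile(t,99,axis=0))/2)
E
python3 c.py w2
```

```text
time: 5.3
tool_pos: [0.4439, 0.1677, 0.2104]
tcp_rot: [-0.001, 0.188, 0.982, -0.001]
force: [0.8, -0.3, -5.3]
opening: 0.0149
5.3 [0.44388597 0.16774176 0.21043238] [[-0.929, 0.37, -0.002], [0.37, 0.929, -0.001], [0.002, -0.002, -1.0]] [ 0.82769588 -0.34684886 -5.29005847] [0.07911625 0.05811573 0.0125395 ] 0.014926725340265295
slim_punch 0.69 [355. 288.  20.  40.] [[0.552, 0.192, 0.044], [0.556, 0.2, 0.071], [0.565, 0.208, 0.091]]
cutter 0.92 [350. 266.  94.  79.] [[0.525, 0.171, 0.005], [0.541, 0.213, 0.045], [0.593, 0.239, 0.048]]
mal 0.61 [[-0.03, -0.008, -0.03], [0.054, -0.0, -0.028], [0.107, 0.007, -0.024]]
headtop(tool) 938 [-0.0257769  -0.00014917 -0.03051262]
```

View pics/w2.png

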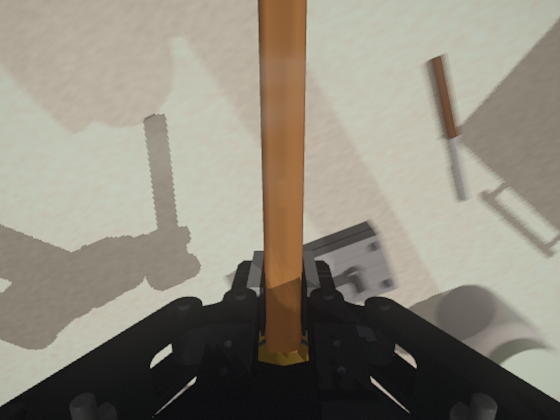

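The punch is hidden behind the mallet and fingers, and only the slim punch shows, at (355,288). The mallet sits straight in the grip. I'll move the head over the punch and check with the fixed cameras.

```bash
python3 -m inch '[[[1,-0.7,0,0,0,0,0],[1,-0.7,0,0,0,0,0],[1,-0.6,0,0,0,0,0],[1,0,0,0,0,0,0],[1,0,0,0,0,0,0]]]'
cat > d.py <<'E'
from h import *
import sys
s=robot.read_state(); M=R.from_quat(s["tcp_rot"],scalar_first=True).as_matrix()
print(s["time"],s["tool_pos"],s["force"])
ims=[]
for c in("scene","side"):
    p,d,P,k=snap(c)
    for q in("mallet","punch","slim_punch","dish","jar"):
        for r in robot.cut_out(q,c)[:1]:
            pts=P[r["region"]&(d>0)]
            print(c,q,round(r["confidence"],2),np.round(r["extent"]),np.percentile(pts,[2,50,98],axis=0).round(3).tolist() if len(pts) else 0)
    for q,z in (("punch_top",.12),("mallet",s["tool_pos"][2]+.0185)):
        for r in robot.tip_of(q,c)[:1]: print(c,q,round(r["confidence"],2),np.round(r["xy"]),atz(c,r["xy"],z,k).round(3))
    u,v=(346,180) if c=="scene" else (266,240)
    ims.append(cv2.resize(p[max(v-80,0):v+80,u-80:u+80,::-1],(400,400),interpolation=cv2.INTER_CUBIC))
cv2.imwrite(f"pics/{sys.argv[1]}.png",np.hstack(ims))
E
python3 d.py d1
```

```text
time: 6.1
tool_pos: [0.52, 0.1353, 0.2105]
tcp_rot: [-0.001, 0.19, 0.982, -0.0]
force: [-0.5, 0.1, -4.9]
opening: 0.0148
6.1 [0.52003766 0.13527922 0.21051105] [-0.51365328  0.0532263  -4.88088226]
scene mallet 0.94 [345. 150.  14.  40.] [[0.481, 0.099, 0.199], [0.571, 0.116, 0.237], [0.583, 0.152, 0.259]]
scene punch 0.5 [345. 200.  10.  25.] [[0.556, 0.107, 0.041], [0.57, 0.116, 0.087], [0.576, 0.129, 0.12]]
scene dish 0.91 [275. 258.  24.  18.] [[0.623, -0.119, -0.001], [0.661, -0.09, 0.01], [0.698, -0.063, 0.021]]
scene jar 0.64 [433. 231.  38.  44.] [[0.667, 0.278, 0.005], [0.716, 0.305, 0.082], [0.736, 0.349, 0.112]]
scene punch_top 0.52 [343. 188.] [0.559 0.12  0.12 ]
scene mallet 0.97 [343. 156.] [0.557 0.115 0.229]
side mallet 0.57 [285. 228.  62.  76.] [[0.389, 0.134, 0.201], [0.458, 0.168, 0.237], [0.569, 0.196, 0.257]]
side punch 0.5 [267. 250.  14.  28.] [[0.551, 0.117, 0.045], [0.557, 0.13, 0.093], [0.57, 0.136, 0.12]]
side slim_punch 0.71 [244. 279.  10.  20.] [[0.553, 0.199, 0.042], [0.558, 0.207, 0.067], [0.567, 0.212, 0.09]]
side dish 0.5 [290. 208.  12.  10.] [[0.644, -0.113, 0.002], [0.66, -0.101, 0.009], [0.672, -0.072, 0.019]]
side jar 0.57 [160. 286.  38.  61.] [[0.652, 0.294, 0.007], [0.672, 0.337, 0.084], [0.723, 0.365, 0.111]]
side punch_top 0.6 [268. 242.] [0.552 0.126 0.12 ]
side mallet 0.98 [265. 204.] [0.553 0.129 0.229]
```

View pics/d1.png

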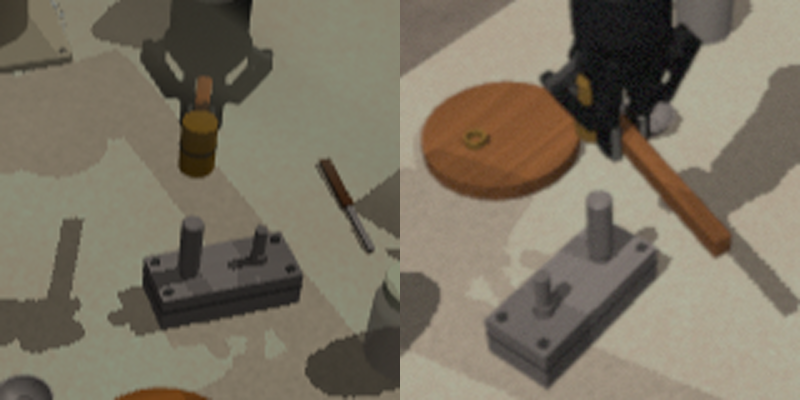

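In both views the head is directly over the stout punch. The offset in the same image is under 5 mm, against a margin of about 6 mm or more. Coming down now.

```bash
python3 -m inch '[[[1,0,0.05,0.5,0,0,0],[1,0,0,0.8,0,0,0],[1,0,0,0.4,0,0,0],[1,0,0,0.2,0,0,0],[1,0,0,0.2,0,0,0],[1,0,0,0.08,0,0,0],[1,0,0,0,0,0,0]]]'; python3 - <<'E'
from station import robot; s=robot.read_state(); print(s["tool_pos"],s["force"],s["wrist_torque"])
E
```

```text
time: 7.6
tool_pos: [0.5226, 0.1392, 0.1253]
tcp_rot: [0.001, 0.188, 0.982, 0.001]
force: [-1.2, 0.9, 5.7]
opening: 0.0147
[0.52256487 0.13916427 0.12526675] [-1.21379852  0.90088129  5.737044  ] [-0.12060097  0.0871338   0.0195391 ]
```

```bash
python3 -m inch '[[[1,0,0,0.15,0,0,0],[1,0,0,0.1,0,0,0],[1,0,0,0,0,0,0]]]'; python3 d.py d2
```

```text
time: 7.9
tool_pos: [0.5222, 0.1396, 0.1167]
tcp_rot: [0.001, 0.188, 0.982, 0.001]
force: [-8.7, 2.5, 16.5]
opening: 0.0151
7.9 [0.52217275 0.13964775 0.11666388] [-8.67405239  2.5459887  16.49286427]
scene mallet 0.67 [343. 178.  17.  35.] [[0.482, 0.103, 0.116], [0.574, 0.12, 0.147], [0.585, 0.157, 0.174]]
scene punch 0.6 [343. 205.   6.  14.] [[0.559, 0.106, 0.046], [0.575, 0.114, 0.077], [0.58, 0.127, 0.107]]
scene dish 0.7 [276. 259.  24.  17.] [[0.639, -0.12, -0.0], [0.663, -0.09, 0.011], [0.698, -0.063, 0.022]]
scene jar 0.97 [431. 231.  39.  47.] [[0.67, 0.278, 0.009], [0.717, 0.305, 0.082], [0.736, 0.347, 0.112]]
scene punch_top 0.51 [341. 192.] [0.574 0.111 0.12 ]
scene mallet 0.95 [345. 183.] [0.557 0.125 0.135]
side mallet 0.71 [285. 268.  57.  76.] [[0.393, 0.114, 0.016], [0.456, 0.171, 0.13], [0.561, 0.199, 0.162]]
side punch 0.28 [215. 213.   6.   4.] [[0.771, 0.054, 0.019], [0.785, 0.064, 0.026], [0.792, 0.074, 0.032]]
side slim_punch 0.5 [243. 280.  10.  19.] [[0.554, 0.198, 0.042], [0.558, 0.207, 0.069], [0.567, 0.212, 0.091]]
side jar 0.71 [160. 287.  42.  64.] [[0.653, 0.293, 0.001], [0.672, 0.337, 0.083], [0.726, 0.366, 0.111]]
side punch_top 0.64 [266. 238.] [0.563 0.12  0.12 ]
side mallet 0.75 [264. 232.] [0.568 0.121 0.135]
```

View pics/d2.png

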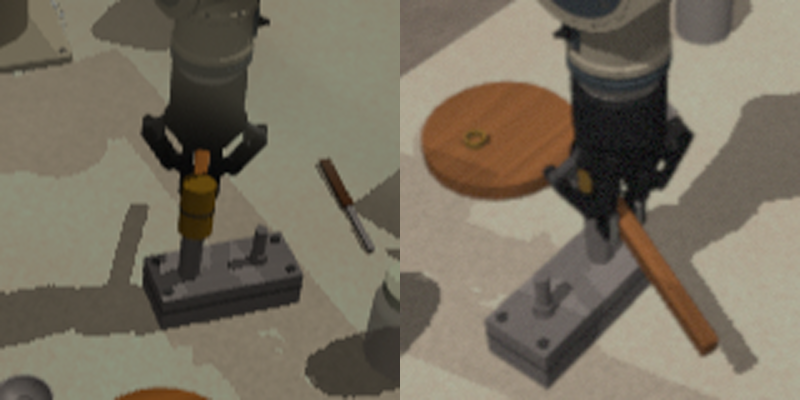

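The head is bearing on the punch and the rise in force is about 21 N, above the 13 N needed, so the punch is fully down. The mallet has pivoted a little in the grip. I'll lift clear, move back towards its old spot and measure the tilt.

```bash
python3 -m inch '[[[1,0,0,-0.3,0,0,0],[1,0,0,-0.9,0,0,0],[1,0,0,-1,0,0,0],[1,-0.3,-0.7,-0.3,0,0,0],[1,-0.3,-0.95,0,0,0,0],[1,-0.3,-0.95,0,0,0,0],[1,-0.3,-0.95,0,0,0,0],[1,-0.3,-0.95,0,0,0,0],[1,-0.3,-0.95,0,0,0,0],[1,-0.3,-0.95,0,0,0,0],[1,-0.2,-0.7,0,0,0,0],[1,0,0,0,0,0,0]]]'
cat > e.py <<'E'
from h import *
s=robot.read_state(); M=R.from_quat(s["tcp_rot"],scalar_first=True).as_matrix()
print(s["time"],s["tool_pos"],s["force"],s["wrist_torque"],M.round(3).tolist())
p,d,P,k=snap("wrist","w3")
q=(P-s["tool_pos"])@M
m=(d>0)&(abs(q[...,1])<.0075)&(q[...,0]>.03)&(q[...,0]<.14)&(abs(q[...,2])<.08)
for r in robot.cut_out("mallet","wrist")[:1]: m&=r["region"]
h=q[m]; c=np.polyfit(h[:,0],h[:,2],1); print(len(h),"slope dz/dx",c, "rad",np.arctan(c[0]), "rms",np.std(h[:,2]-np.polyval(c,h[:,0])))
for c in("scene","side"):
    p,d,P,k=snap(c)
    for n in("mallet",):
        for r in robot.cut_out(n,c)[:1]:
            pts=P[r["region"]&(d>0)]; print(c,np.percentile(pts,[1,50,99],axis=0).round(3).tolist())
            t=(pts-s["tool_pos"])@M; t=t[(t[:,0]>.02)&(abs(t[:,1])<.0075)]
            if len(t)>20:print(np.polyfit(t[:,0],t[:,2],1))
E
python3 e.py
```

```text
time: 9.9
tool_pos: [0.5016, -0.1624, 0.2146]
tcp_rot: [0.001, 0.19, 0.982, -0.001]
force: [0.3, -0.3, -5.1]
opening: 0.0148
9.9 [ 0.50158618 -0.16241777  0.21463137] [ 0.34765327 -0.31465689 -5.10708059] [ 0.11471468  0.17321008 -0.01571596] [[-0.928, 0.373, 0.001], [0.373, 0.928, -0.001], [-0.002, -0.001, -1.0]]
8881 slope dz/dx [ 0.14735953 -0.02916273] rad 0.14630658240342184 rms 0.0007446187607084235
scene [[0.43, -0.194, 0.215], [0.555, -0.178, 0.252], [0.565, -0.123, 0.272]]
side [[0.371, -0.162, 0.206], [0.44, -0.126, 0.225], [0.553, -0.097, 0.241]]
[ 0.17570974 -0.02918514]
```

```bash
python3 -m inch '[[[1,0,0,0,0,0.97,0],[1,-0.12,0,0.83,0,0,0],[1,-0.14,0,1,0,0,0],[1,-0.14,0,1,0,0,0],[1,-0.14,0,1,0,0,0],[1,-0.12,0,0.8,0,0,0],[1,-0.04,0,0.3,0,0,0],[1,0,0,0,0,0,0],[1,0,0,0,0,0,0]]]'; cat > f.py <<'E'
from h import *
s=robot.read_state(); print(s["time"],s["tool_pos"],s["force"],s["wrist_torque"])
p,d,P,k=snap("wrist","w4")
r=robot.cut_out("mallet","wrist")[0]; m=r["region"]&(d>0)
M=R.from_quat(s["tcp_rot"],scalar_first=True).as_matrix(); q=(P-s["tool_pos"])@M
m&=(abs(q[...,1])<.0075)&(q[...,0]>.03)&(q[...,0]<.14); h=P[m]; x=q[m][:,0]
c=np.polyfit(x,h[:,2],1); print("handle top z",c)
E
python3 f.py
```

```text
time: 11.1
tool_pos: [0.502, -0.1587, 0.0158]
tcp_rot: [-0.071, 0.187, 0.98, 0.014]
force: [0.1, -0.2, -4.5]
opening: 0.0152
11.1 [ 0.50195274 -0.15874252  0.01576571] [ 0.07201982 -0.20180668 -4.48361449] [-0.0334519   0.00135244  0.0369944 ]
handle top z [-0.00257655  0.04467306]
```

```bash
python3 -m inch '[[[1,-0.01,0,0.07,0,0,0],[1,0,0,0.02,0,0,0],[1,0,0,0,0,0,0],[1,0,0,0,0,0,0]]]'; python3 f.py
```

```text
time: 11.6
tool_pos: [0.5008, -0.1588, 0.0113]
tcp_rot: [-0.071, 0.188, 0.98, 0.014]
force: [0.0, 0.5, -4.7]
opening: 0.0152
11.6 [ 0.50076298 -0.15880525  0.01131848] [ 3.28285430e-03  4.71502799e-01 -4.70519283e+00] [ 0.01376367 -0.00776346 -0.00236254]
handle top z [-0.00130802  0.04021779]
```

```bash
python3 -m inch '[[[1,0,0,0.03,0,0,0],[1,0,0,0,0,0,0],[1,0,0,0,0,0,0]]]'
```

```text
time: 12.0
tool_pos: [0.5006, -0.1587, 0.0109]
tcp_rot: [-0.071, 0.188, 0.98, 0.014]
force: [-3.3, -0.4, 8.2]
opening: 0.0151
```

```bash
python3 -m inch '[[[0,0,0,0,0,0,0],[0,0,0,0,0,0,0],[0,0,0,0,0,0,0],[0,0,0,0,0,0,0],[0,0,0,0,0,0,0],[0,0.08,0,-0.5,0,0,0],[0,0.14,0,-1,0,0,0],[0,0.14,0,-1,0,0,0],[0,0.14,0,-1,0,0,0],[0,0.14,0,-1,0,0,0],[0,0,0,-0.5,0,-0.97,0]]]'; python3 b.py | tail -6
```

```text
time: 13.1
tool_pos: [0.5076, -0.1614, 0.215]
tcp_rot: [0.003, 0.188, 0.982, -0.001]
force: [1.3, 0.3, -0.3]
opening: 0.0854
0.75 [281.5, 135.7, 34.3, 220.3] [[0.375, -0.19, 0.025], [0.475, -0.149, 0.04], [0.558, -0.107, 0.061]]
head 958 [ 0.54525055 -0.17719889  0.0573414 ]
handle 3000 0.92961407 -0.36853448 0.44611838 -0.1376935 -21.625261 0.03996987696583893
mallet 0.71 [280.1, 221.1] [ 0.546 -0.18   0.03 ]
mallet 0.51 [262.0, 351.5] [ 0.701 -0.267  0.03 ]
mallet_grip 0.83 [282.2, 172.4] [ 0.496 -0.158  0.03 ]
```

View pics/w1.png

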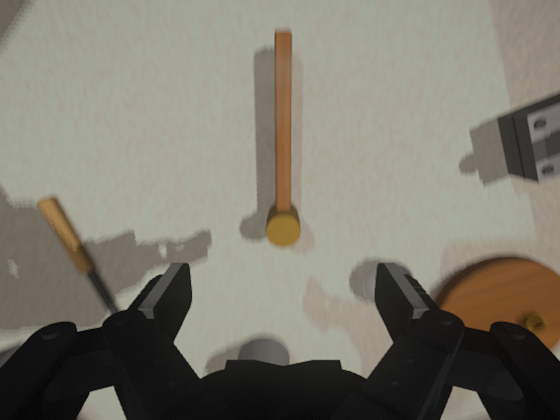

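The mallet is standing on its flat face, released, about 1 cm from where it started: head at (283,226), handle level at z 0.040. Next I'll go to the punch.

```bash
python3 -m inch '[[[0,0.16,0.98,0,0,0,0],[0,0.16,0.98,0,0,0,0],[0,0.16,0.98,0,0,0,0],[0,0.16,0.98,0,0,0,0],[0,0.16,0.98,0,0,0,0],[0,0.16,0.98,0,0,0,0],[0,0,0,0,0,0,1],[0,0,0,0,0,0,1],[0,0,0,0,0,0,1],[0,0,0,0,0,0,1],[0,0,0,0,0,0,1],[0,0,0,0,0,0,1]]]'; python3 c.py w5 | grep -v mal
```

```text
time: 14.5
tool_pos: [0.5547, 0.0727, 0.2092]
tcp_rot: [-0.002, 0.599, 0.801, -0.002]
force: [-0.0, 0.4, 0.3]
opening: 0.0855
14.5 [0.55468977 0.07269638 0.20923532] [[-0.282, 0.959, -0.005], [0.959, 0.282, -0.0], [0.001, -0.005, -1.0]] [-0.03917078  0.3904195   0.28851499] [-0.01189676 -0.02217351 -0.02708015] 0.08548306519509674
punch 0.89 [310. 154.  34.  36.] [[0.549, 0.11, 0.046], [0.559, 0.122, 0.12], [0.577, 0.132, 0.122]]
top 826 [0.56051259 0.12073884 0.11804901]
punch 0.56 [508.  13. 100.  26.] [[0.669, 0.279, 0.004], [0.691, 0.28, 0.033], [0.714, 0.288, 0.068]]
slim_punch 0.69 [335.  56.  27.  37.] [[0.553, 0.192, 0.043], [0.559, 0.197, 0.087], [0.566, 0.205, 0.091]]
cutter 0.72 [473. 255.  28.  22.] [[0.769, 0.051, 0.023], [0.781, 0.06, 0.03], [0.791, 0.071, 0.033]]
cutter 0.71 [324.  97. 124. 190.] [[0.527, 0.084, 0.044], [0.558, 0.172, 0.045], [0.594, 0.238, 0.047]]
ptop 0.56 [308.7, 152.7] [0.5595 0.122  0.12  ]
ptop 0.24 [472.1, 251.4] [0.7093 0.0841 0.12  ]
headtop(tool) 1129 [-0.17293061 -0.14959087  0.16535379]
```

View pics/w5.png

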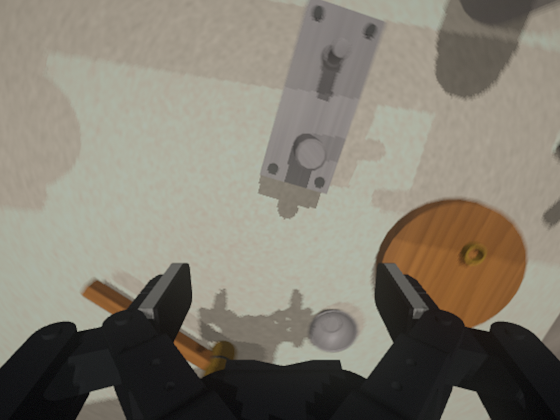

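The stout punch's top is at (310,154) and the slim punch is at (338,50). The jaws will close across the cutter's narrow side, clear of the slim punch.

```bash
python3 -m inch '[[[0,0.56,0.235,0,0,0,0],[0,0.56,0.235,0,0,0,0],[0,0,0,0.6,0,0,0],[0,0,0,1,0,0,0],[0,0,0,1,0,0,0],[0,0,0,0.7,0,0,0],[0,0,0,0.33,0,0,0],[0,0,0,0,0,0,0]]]';  python3 -m inch '[[[1,0,0,0,0,0,0],[1,0,0,0,0,0,0],[1,0,0,0,0,0,0],[1,0,0,0,0,0,0],[1,0,0,0,0,0,0],[1,0,0,0,0,0,0],[1,0,0,0,0,0,0],[1,0,0,0,0,0,0]]]'
```

```text
time: 15.6
tool_pos: [0.5591, 0.1208, 0.0646]
tcp_rot: [-0.001, 0.596, 0.803, -0.001]
force: [-1.2, 0.3, 0.1]
opening: 0.0852
time: 16.4
tool_pos: [0.5608, 0.1212, 0.0667]
tcp_rot: [0.0, 0.596, 0.803, 0.0]
force: [0.7, 1.1, 4.6]
opening: 0.0227
```

```bash
python3 -m inch '[[[1,0,0,-0.2,0,0,0],[1,0,0,-0.4,0,0,0],[1,0,0,-0.5,0,0,0],[1,0,0,-0.8,0,0,0],[1,0,0,-1,0,0,0],[1,0,0,-1,0,0,0],[1,0,0,-1,0,0,0],[1,0,0,-1,0,0,0],[1,0,0,-1,0,0,0],[1,0,0,-1,0,0,0],[1,0,0,-0.5,0,0,0],[1,0,0,0,0,0,0]]]'; python3 -m inch '[[[1,0,0,0,0,-1,0],[1,0,0,0,0,-1,0]]]'; python3 - <<'E'
from h import *
s=robot.read_state(); print(s["qpos"].round(3),s["force"]); print(R.from_quat(s["tcp_rot"],scalar_first=True).as_matrix().round(3))
E
```

```text
time: 17.6
tool_pos: [0.5607, 0.1212, 0.4053]
tcp_rot: [0.001, 0.596, 0.803, 0.002]
force: [0.6, 0.0, -2.8]
opening: 0.0229
time: 17.8
tool_pos: [0.5597, 0.1194, 0.401]
tcp_rot: [0.122, 0.59, 0.793, -0.092]
force: [-0.9, -0.6, -3.5]
opening: 0.0229
[ 0.348  0.204  1.574 -0.31   1.392  0.117] [-0.93330482 -0.58873535 -3.54553525]
[[-0.273  0.958  0.085]
 [ 0.914  0.286 -0.289]
 [-0.301 -0.002 -0.954]]
```

Turning that way uses up joint 4's short side, so I'll turn the other way.

```bash
python3 -m inch '[[[1,0,0,0,0,0.5,0],[1,0,0,0,0,1,0],[1,0,0,0,0,1,0],[1,0,0,0,0,1,0],[1,0,0,0,0,1,0],[1,0,0,0,0,1,0],[1,0,0,0,0,1,0],[1,0,0,0,0,1,0]]]'; cat > g.py <<'E'
from h import *
s=robot.read_state(); print(s["time"],s["tool_pos"],s["qpos"].round(3),s["force"]); print(R.from_quat(s["tcp_rot"],scalar_first=True).as_matrix().round(3))
E
python3 g.py
```

```text
time: 18.6
tool_pos: [0.5596, 0.1205, 0.4008]
tcp_rot: [-0.325, 0.547, 0.734, 0.24]
force: [0.1, 0.1, -3.5]
opening: 0.0223
18.6 [0.55960259 0.12051194 0.40083263] [-0.166  0.362  1.55   0.727  1.654 -0.556] [ 0.06710785  0.09635909 -3.49506445]
[[-0.192  0.958 -0.213]
 [ 0.646  0.287  0.708]
 [ 0.739 -0.002 -0.674]]
```

```bash
python3 -m inch '[[[1,0,0,0,0,1,0],[1,0,0,0,0,1,0],[1,0,0,0,0,1,0],[1,0,0,0,0,1,0],[1,0,0,0,0,0.85,0],[1,0,0,0,0,0,0],[1,0,0,0,0,0,0],[1,0,0,0,0,0,0],[1,0,0,0,0,0,0]]]'; python3 g.py; cat > i.py <<'E'
from h import *
ims=[]
for c in("scene","side"):
    p,d,P,k=snap(c)
    for q in("punch","mallet","slim_punch","cutter","dish"):
        for r in robot.cut_out(q,c)[:1]:
            pts=P[r["region"]&(d>0)]; 
            print(c,q,round(r["confidence"],2),np.round(r["extent"]),np.percentile(pts,[2,50,98],axis=0).round(3).tolist() if len(pts) else 0)
            if q=="punch" and len(pts)>20:
                x=pts[np.linalg.norm(pts-np.median(pts,0),axis=1)<.09]; print("axis",np.linalg.svd(x-x.mean(0),full_matrices=False)[2][0])
    ims.append(cv2.resize(p[:,:,::-1],(400,300)) if c=="side" else cv2.resize(p[60:270,200:480,::-1],(400,300)))
cv2.imwrite("pics/fin.png",np.hstack(ims))
E
python3 i.py
```

```text
time: 19.5
tool_pos: [0.5602, 0.1213, 0.4035]
tcp_rot: [-0.561, 0.426, 0.574, 0.418]
force: [0.3, 0.3, -2.9]
opening: 0.023
19.5 [0.5602176  0.12131758 0.40349245] [-0.27   0.63   1.598  1.185  1.993 -0.749] [ 0.30991486  0.25219023 -2.86095196]
[[-0.008  0.957 -0.289]
 [ 0.02   0.289  0.957]
 [ 1.     0.002 -0.021]]
scene mallet 0.63 [236. 209.  22.  58.] [[0.383, -0.194, 0.005], [0.537, -0.164, 0.038], [0.565, -0.11, 0.061]]
scene slim_punch 0.46 [369. 198.   2.  14.] [[0.562, 0.191, 0.049], [0.567, 0.196, 0.066], [0.573, 0.203, 0.09]]
scene cutter 0.66 [356. 211.  62.  37.] [[0.527, 0.079, -0.002], [0.582, 0.15, 0.041], [0.6, 0.237, 0.048]]
scene dish 0.61 [275. 259.  24.  18.] [[0.641, -0.119, -0.0], [0.662, -0.09, 0.01], [0.697, -0.063, 0.021]]
side punch 0.8 [262. 125.  37.  36.] [[0.54, 0.068, 0.396], [0.555, 0.132, 0.409], [0.587, 0.175, 0.415]]
axis [-0.30982702  0.94765543 -0.07717779]
side mallet 0.81 [359. 222.  55.  61.] [[0.375, -0.181, -0.001], [0.488, -0.147, 0.037], [0.559, -0.101, 0.06]]
side slim_punch 0.65 [245. 278.   8.  19.] [[0.553, 0.196, 0.044], [0.558, 0.207, 0.069], [0.568, 0.212, 0.09]]
side cutter 0.71 [255. 280.  68.  72.] [[0.526, 0.087, -0.0], [0.549, 0.176, 0.043], [0.596, 0.244, 0.047]]
side dish 0.61 [282. 205.  25.  15.] [[0.644, -0.116, 0.001], [0.676, -0.094, 0.011], [0.699, -0.057, 0.021]]
```

View pics/fin.png

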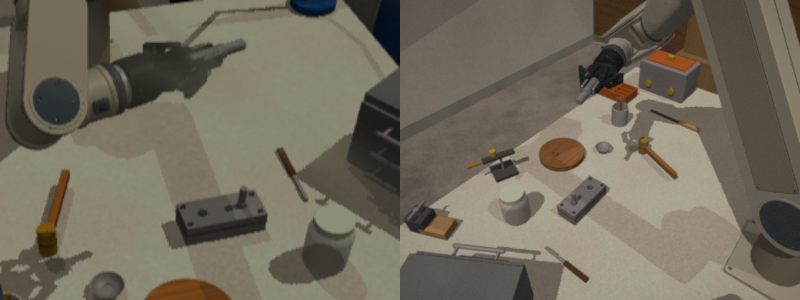

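The punch is out, held level at about z 0.41 with its foot towards +y. The slim punch is still in its hole and the mallet still stands. The tool dips about 1–2°, so I'll trim that, settle and hand in.

```bash
python3 -m inch '[[[1,0,0,0,0,0.17,0],[1,0,0,0,0,0,0],[1,0,0,0,0,0,0],[1,0,0,0,0,0,0],[1,0,0,0,0,0,0],[1,0,0,0,0,0,0],[1,0,0,0,0,0,0],[1,0,0,0,0,0,0]]]'; python3 g.py; python3 - <<'E'
from h import *
p,d,P,k=snap("side"); r=robot.cut_out("punch","side")[0]; x=P[r["region"]&(d>0)]
x=x[(x[:,2]>.3)]; M=R.from_quat(robot.read_state()["tcp_rot"],scalar_first=True).as_matrix(); t=(x-robot.read_state()["tool_pos"])@M
for a in np.arange(-.06,.06,.015):
    m=(t[:,2]>a)&(t[:,2]<a+.015)
    if m.sum()>5: print(round(a,3),m.sum(),np.percentile(x[m][:,2],[10,50,95]).round(4))
E
```

```text
time: 20.9
tool_pos: [0.5602, 0.1211, 0.4024]
tcp_rot: [0.57, -0.42, -0.566, -0.423]
force: [0.6, 0.3, -2.7]
opening: 0.0223
20.9 [0.56020811 0.1210745  0.4023752 ] [-0.271  0.643  1.602  1.201  2.006 -0.754] [ 0.55674669  0.33475237 -2.73636306]
[[ 0.002  0.958 -0.288]
 [-0.007  0.288  0.957]
 [ 1.     0.     0.007]]
```

```bash
python3 - <<'E'
from h import *
s=robot.read_state(); M=R.from_quat(s["tcp_rot"],scalar_first=True).as_matrix()
for c in("scene","side"):
    p,d,P,k=snap(c); t=(P-s["tool_pos"])@M
    b=(d>0)&(abs(t[...,0])<.03)&(abs(t[...,1])<.03)
    for a in np.arange(-.01,.07,.01):
        m=b&(t[...,2]>a)&(t[...,2]<a+.01)
        if m.sum()>4: print(c,round(a,3),m.sum(),P[m][:,2].min().round(4),np.median(P[m][:,2]).round(4),P[m][:,2].max().round(4))
E
```

```text
scene -0.01 51 0.3937 0.4108 0.4177
scene 0.0 36 0.3946 0.4089 0.414
scene 0.01 27 0.3923 0.4072 0.4122
scene 0.02 30 0.3935 0.4069 0.4126
scene 0.03 29 0.3951 0.4072 0.4104
scene 0.04 27 0.3945 0.407 0.4116
side -0.01 126 0.3908 0.4087 0.4141
side 0.0 91 0.3937 0.4077 0.4144
side 0.01 73 0.391 0.4083 0.4139
side 0.02 35 0.3994 0.4079 0.4102
side 0.03 39 0.3984 0.4083 0.4115
side 0.04 37 0.3943 0.4081 0.4112
side 0.05 71 0.395 0.403 0.4112
```

The depth profile along the punch is flat from both cameras (median z about 0.408 along its length), so it is level. Handing in.

```bash
python3 -c "
from station import robot
print(robot.job_done())"
```

```text
the job is handed in; nothing more can be done
None
```

I did the whole job in the order asked and handed it in at about 21 s; no verdict is reported.

- **Knocking the punch down:** I gripped the mallet by its handle and pressed its head down onto the stout punch. The force rose about 21 N, above the 13 N needed, and from the mallet's position I estimated the punch top at 112–113 mm, which matches fully down. I did not see the punch itself bottom out.
- **Mallet:** It pivoted about 0.15 rad in the grip during the strike. I corrected that before setting it down. It now stands level on the bench, released, about 1 cm from where it started.
- **Punch:** I drew it out, turned it level and am holding it at a height of about 0.40 m. The tool is within 0.4° of level, and the height along the punch is flat to a few millimetres in both fixed cameras. The grip opening reads 22–23 mm, which fits its 24 mm diameter.
- **Everything else:** The slim punch, cutter and dish measured the same before and after. I did not measure the other bystanders at the end.
- **Checks that disagreed:** A rough line fit gave the punch a 4° tilt before the last trim. The later height profile did not show that tilt. My first attempt at that profile returned no points, so I redid it.

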